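Dock the paint carrier and click its lock

ROBOT

A 6-joint arm with a two-finger parallel gripper is mounted at the origin on the work surface. World frame = base frame: x ahead of the robot, y to its left, z up, the work surface at z = 0. Lengths are in m, angles in rad, forces in N, time in s.
With the tool pointing down it reaches from about 0.35 to 0.975 m from the base axis. Payload 7.1 kg.
Tool frame: the origin (TCP) lies between the finger pads; the fingertips stand 8 mm ahead of it and the grasp point (between the pads) lies 11 mm behind it; z points along the fingers, x is the direction in which the jaws open and shut, and the axes are right-handed (so a half turn about z gives the same grasp; the last joint's range is limited). The gripper opens to 88 mm and grips with 3 to 60 N. Pads are 20 mm wide; open, the fingers measure 115 mm over their backs; the gripper's body (75 mm by 178 mm) begins 61 mm behind the grasp point.
Start: joints at [-1.169, 0.423, 1.63, -0, 1.089, -0.019], TCP at [0.255, -0.57, 0.231] pointing down, gripper open.
Joint ranges: [-3, 3], [-0.9, 2.11], [0.09, 2.58], [-1.31, 4.45], [0.11, 2.69], [-2.54, 2.54]. Speed limits (rad/s): [2.39, 2.39, 3.01, 3.14, 3.14, 3.14].

INTERFACE

Orientations are given as a rotation vector (axis times angle).
In Python, from station import robot gives the robot as it stands. The module is installed in compiled form; this text tells all that it offers.
- The arm moves only by the tool step_arm, never from a script. Its argument "targets" is a list that holds one entry, the list of rows, each a list of 5 numbers: the closure, from 0 (fully open) to 1 (shut), then the shift along the tool's x, y, z in m, then the turn about the tool's z in rad. In form: [[[gripper, x, y, z, turn], ...]]. A call has 1 to 20 rows; each row shifts and turns the commanded pose from where the row before left it, along the tool's axes as they then stand; what a row does not reach is not made up. A row lasts 1/8 s, in which the tool goes at most 62.5 mm and 10.7 degrees, less where a joint would pass 70% of its speed; a pose out of reach is approached as far as the arm can. A call with a gripper value outside its range is refused whole. The fingers move at their own pace and stop on an object; "squeeze" is the grip in N (left out, the last holds). Time passes only in rows, so rows that do not move let the fingers close. It gives the time, the measured TCP pose, the force and the opening at its end, in the units of the state.
- robot.read_state(): the state, without advancing time (a new reading comes with each control period).
- robot.read_camera(name): name is "scene" or "top" or "wrist"; returns a dict with "frame" (480x640x3 uint8, blue, green, red), "intrinsics" (3x3 intrinsics, pixels), "rvec" (rotation vector, rad) and "tvec" (3), from world to camera coordinates, as OpenCV has them; the wrist camera has in their place "hand_eye" (4x4, takes a point from camera to tool coordinates, whose origin is the TCP and whose axes are the tool frame's). Camera axes: x right, y down, z forward; pixel columns grow to the right and rows downward; lengths in m; the calibration is good to about 2 mm. A picture is of the moment at which its call begins: read the wrist's pose just before it. There is no depth.
- robot.close_job(): hands the job in, once; it reports no verdict.
Trained networks look in a picture, given as the dict that the camera call returned (one of the last four; its "shot" number tells which), for a name from the list of things; names that differ only in an ending like _2 or _b are one class to them, and where a whole thing is asked for, a point or a joint stands for the part that bears it (a point fixed in the world has none). Each returns a list of dicts, best first, with "p" (0 to 1); they miss things now and then, are a little off and sometimes report something else, mostly with a low value. They report only what shows in the picture. A call takes as long as a camera call. They do not tell look-alikes from the thing itself.
- robot.masks_of(picture, label): "region" (480x640 bool, what is visible of it) and "position" ([column, row] in pixels, amid what is visible of it).
- robot.spot_point(picture, label): "position" ([column, row] in pixels: a listed point, or the origin of a listed thing).
The state is a dict: "time": time; "qpos": joint angles; "joint_vel": joint speeds; "effort": joint torques, N m; "eef_pos": TCP position; "orientation": TCP orientation; "force": force on the tool from outside, world axes, zero at the start; "wrist_torque": the same for the moment, N m; "gripper_width": finger opening in m.
Only numpy, scipy, OpenCV 4.12 (cv2) and the standard library are available. Lean on these libraries where they do the work, as an engineer would, in place of code of your own. Each camera call takes 0.05 s, during which the arm holds its last target. There are 200 camera calls.

TASK

Pick up the plywood paint carrier by its boxcar shell, set it down in the spray-booth dock with its knob at the end with the red keeper bar so that it lies flat on the dock's floor, and let go with the knob still unlocked. Then take the black knob and turn it clockwise, past its click, until it stops against its locked end; let go and leave the carrier lying in the dock. Do not drop the carrier, and leave the paint jar, the brush cup and the green locomotive alone.

Things in the scene. Friction and masses are not known exactly. Their poses are not given: they have to be found in the camera images.
- carrier: Loose paint carrier, 0.4 to 0.65 kg: plywood board 196 mm long (x), 70 wide (y), 18 thick; origin at the centre of its underside, z up. Fixed on it: a red boxcar shell, x = -94 to +16 mm, 36 mm wide in y (roof 40 mm above z = 60), z = 18 to 65. At the other end, the lock knob. Its +x end is the bolt end: a brass bolt slides out 18 mm, at 9 mm height, as the knob turns.
- shell_grip (a point): Where to hold the shell: on its centre line at x = -4 mm, z = 42 mm of the carrier, within 10 mm of the carrier's balance point. Axes as the carrier's: the fingers close along y on the shell's 36 mm width.
- knob_axis (a point): Point of the carrier on the knob's axis, at its grip height: x = +68 mm, y = 0, z = 40 mm of the carrier; axes as the carrier's (they do not turn with the knob). Knob: black, round, ribbed, 52 to 55 mm in diameter, z = 24 to 53 mm, white pointer line on top. Board's top at z = 18; the shell's end face is 52 mm from the axis.
- lock_knob (a joint): Turn of the knob, rad, clockwise from above: 0 unlocked, 1.4 locked end stop; starts at 0 to 0.25. Pointer: 80 degrees anticlockwise of the carrier's +x at 0, along +x (bolt end) when locked. It turns easily to about 0.7, then resists with about 0.15 N m up to the click at 1.1; past that a spring drives it to the stop and holds it. Let go between 0.8 and 1.05 it springs back to about 0.7.
- dock: Fixed cradle: base 250 x 124 mm, 10 mm thick; origin at the centre of its underside, z up. Pocket 206 mm (x) by 80 mm (y): 5 mm to spare all round the carrier. Dark walls up to 18 mm above the bench, then yellow lips flaring out at 45 degrees to 27 mm. +x is the keeper end: a 24 mm gap in the wall for the bolt, and a red keeper bar outside, top at 29 mm. Carrier's +x goes along dock's +x.
- dock_seat (a point): Centre of the dock's floor, 10 mm above the bench, where the carrier's origin comes to lie (give or take the 5 mm play). Axes as the dock's.
- paint_jar: Bystander: loose glass jar with green cap, 48 mm in diameter, 62 mm tall; origin at the centre of its underside.
- brush_cup: Bystander: loose red cup, 76 mm in diameter at the rim, 85 mm tall, with brushes and pens up to about 150 mm; origin at the centre of its underside.
- spare_loco: Bystander: loose green locomotive body on a wooden block, 120 mm long (x), 30 mm wide, 52 mm tall; origin at the centre of its underside.
Things that resemble listed ones, but are neither listed nor needed, are in the scene too. There is more than one size of the carrier; the job needs the middle-sized.

How it is judged:
By the outcome, as a careful person would: the job done as asked, in the order asked, and still so for the second after the job is handed in, with the robot touching nothing.
It also fails if it takes over 58 s, if anything falls off the work surface, if the arm or the gripper's body presses on something with over 40 N, if the wrist force passes 120 N, or if a joint passes its speed limit or range.

## Working session

There is one attempt and no reset: what is moved stays moved. The work goes in short steps, Python scripts to look and compute and a tool call to move; the robot and the scene stay as the last step left them, time stands still between calls to the robot, and variables do not carry over. Pictures are saved under pics/ and viewed, about 8 in all and at most 12, crops included, and the job is handed in when it is done.

Besides the shell and the picture viewer there is one more tool, called after ">>>" in YAML: its name, and indented under it one key for each argument. step_arm: Moves the arm, as the interface text tells. Its arguments: {"type":"object","properties":{"targets":{"type":"array"},"squeeze":{"type":"number"}},"required":["targets"]}

```bash
mkdir -p pics; cat > h.py <<'E'
import numpy as np, cv2
from scipy.spatial.transform import Rotation as R
from station import robot
def shot(name):
    s=robot.read_state(); p=robot.read_camera(name)
    K=np.array(p["intrinsics"],float)
    if name=="wrist":
        T=np.eye(4);T[:3,:3]=R.from_rotvec(s["orientation"]).as_matrix();T[:3,3]=s["eef_pos"]
        W=T@np.array(p["hand_eye"])
    else:
        M=np.eye(4);M[:3,:3]=R.from_rotvec(np.ravel(p["rvec"])).as_matrix();M[:3,3]=np.ravel(p["tvec"]);W=np.linalg.inv(M)
    return p,K,W
def ray(K,W,uv):
    d=np.array([(uv[0]-K[0,2])/K[0,0],(uv[1]-K[1,2])/K[1,1],1.]);d=W[:3,:3]@d
    return W[:3,3],d/np.linalg.norm(d)
def atz(K,W,uv,z):
    o,d=ray(K,W,uv);return o+d*(z-o[2])/d[2]
def tri(rs):
    A=sum(np.eye(3)-np.outer(d,d) for o,d in rs);b=sum((np.eye(3)-np.outer(d,d))@o for o,d in rs)
    return np.linalg.solve(A,b)
def proj(K,W,X):
    c=np.linalg.inv(W)@np.r_[X,1];q=K@c[:3];return q[:2]/q[2]
E
cat > a.py <<'E'
from h import *
np.set_printoptions(precision=3,suppress=True)
for n in ["top","scene"]:
    p,K,W=shot(n);cv2.imwrite(f"pics/{n}0.png",p["frame"]);print(n,W[:3,3])
    for l in ["carrier","shell_grip","knob_axis","dock","dock_seat","paint_jar","brush_cup","spare_loco"]:
        z={"shell_grip":.042,"knob_axis":.04,"dock_seat":.01}.get(l,0)
        print(l,[(round(r["p"],2),np.round(r["position"]).tolist(),atz(K,W,r["position"],z)[:2].round(3).tolist()) for r in robot.spot_point(p,l)[:5]])
E
python3 a.py
```

```text
top [ 0.446 -0.008  1.243]
carrier [(0.71, [413.0, 249.0], [0.509, -0.246]), (0.61, [355.0, 238.0], [0.538, -0.088]), (0.59, [450.0, 350.0], [0.24, -0.347])]
shell_grip [(0.8, [452.0, 359.0], [0.223, -0.343]), (0.77, [355.0, 242.0], [0.525, -0.086]), (0.59, [418.0, 250.0], [0.507, -0.251])]
knob_axis [(0.95, [449.0, 318.0], [0.33, -0.334]), (0.87, [344.0, 230.0], [0.554, -0.056]), (0.82, [417.0, 223.0], [0.578, -0.25])]
dock [(0.96, [260.0, 236.0], [0.537, 0.172]), (0.69, [413.0, 250.0], [0.507, -0.246])]
dock_seat [(0.75, [495.0, 246.0], [0.521, -0.465]), (0.64, [267.0, 234.0], [0.545, 0.153])]
paint_jar [(0.73, [331.0, 168.0], [0.732, -0.019]), (0.56, [266.0, 236.0], [0.54, 0.158])]
brush_cup [(0.85, [148.0, 211.0], [0.603, 0.486])]
spare_loco [(0.68, [495.0, 246.0], [0.522, -0.47])]
scene [1.094 0.542 0.929]
carrier [(0.96, [304.0, 242.0], [0.526, -0.089]), (0.93, [314.0, 158.0], [0.241, -0.334]), (0.91, [268.0, 208.0], [0.503, -0.263]), (0.74, [266.0, 200.0], [0.485, -0.293]), (0.66, [260.0, 299.0], [0.73, -0.031])]
shell_grip [(0.85, [302.0, 234.0], [0.532, -0.085]), (0.77, [315.0, 142.0], [0.22, -0.35]), (0.74, [267.0, 203.0], [0.521, -0.241])]
knob_axis [(0.75, [249.0, 214.0], [0.582, -0.244]), (0.66, [294.0, 156.0], [0.318, -0.345]), (0.65, [302.0, 248.0], [0.568, -0.05])]
dock [(0.67, [375.0, 301.0], [0.538, 0.175]), (0.5, [251.0, 214.0], [0.555, -0.278])]
dock_seat [(0.7, [376.0, 301.0], [0.542, 0.179])]
paint_jar [(0.74, [259.0, 304.0], [0.742, -0.019])]
brush_cup [(0.96, [476.0, 408.0], [0.598, 0.496])]
spare_loco [(0.74, [222.0, 178.0], [0.513, -0.467])]
```

View pics/top0.png

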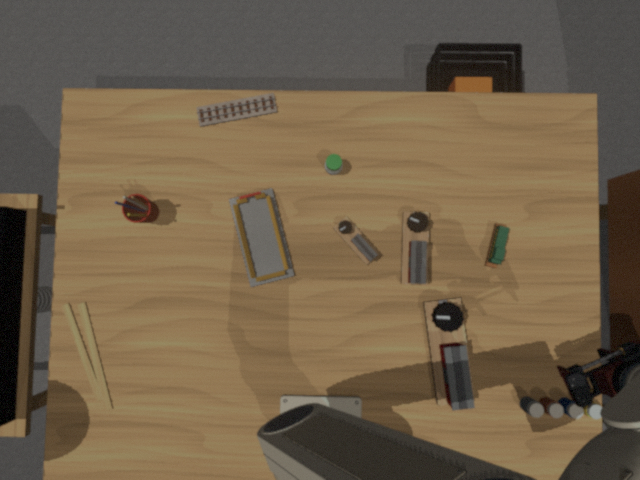

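View pics/scene0.png

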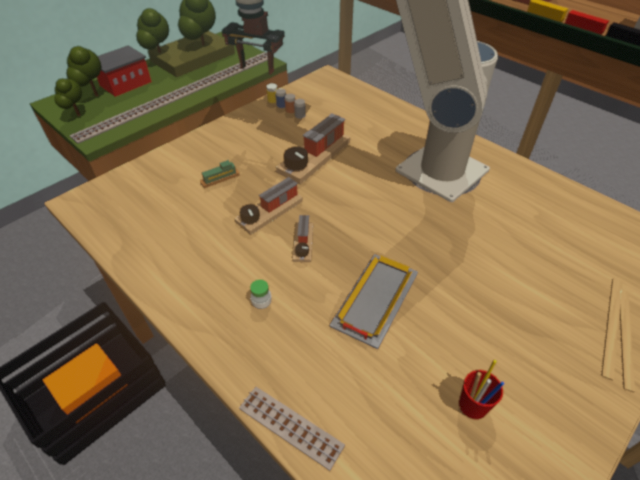

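The three candidates in the top view are a large carrier at about (450,350), a middle one at (417,248) and a small one at (357,242). I choose the middle one, which spans about 74 px, or about 200 mm. Its knob end (417,222) points away from the robot and the white pointer points to the left, so it is unlocked. The dock is at (262,238) with its red keeper at the far end (250,196). The jar is at (334,163), the cup at (140,209) and the loco at (499,246).

```bash
cat > b.py <<'E'
from h import *
np.set_printoptions(precision=3,suppress=True)
s=robot.read_state();print(R.from_rotvec(s["orientation"]).as_matrix(),s["eef_pos"])
p1,K1,W1=shot("top");p2,K2,W2=shot("scene")
img=cv2.resize(p1["frame"][190:310,350:510],None,fx=4,fy=4,interpolation=cv2.INTER_CUBIC);cv2.imwrite("pics/crop1.png",img)
pts={}
def near(p,K,W,l,xy,z):
    c=[r["position"] for r in robot.spot_point(p,l)];c=[u for u in c if np.hypot(*(atz(K,W,u,z)[:2]-xy))<.06]
    return c[0] if c else None
for l,xy,z in [("shell_grip",(.51,-.245),.042),("knob_axis",(.58,-.247),.04),("carrier",(.51,-.25),0),("dock",(.54,.174),0),("dock_seat",(.54,.174),.01)]:
    a=near(p1,K1,W1,l,xy,z);b=near(p2,K2,W2,l,xy,z)
    if a is not None and b is not None: print(l,tri([ray(K1,W1,a),ray(K2,W2,b)]))
    else: print(l,a,b)
for l,u0,z in [("dock",(262,238),.02),("carrier",(417,248),.018)]:
    for r in robot.masks_of(p1,l):
        if np.hypot(*(np.array(r["position"])-u0))<20:
            v,u=np.nonzero(r["region"]);P=np.array([atz(K1,W1,(a,b),z)[:2] for a,b in zip(u,v)],np.float32)
            (c,wh,an)=cv2.minAreaRect(P);print(l,r["p"],c,wh,an);break
E
python3 b.py
```

```text
[[ 0.409 -0.913  0.   ]
 [-0.913 -0.409 -0.   ]
 [ 0.    -0.    -1.   ]] [ 0.255 -0.57   0.231]
shell_grip [ 0.514 -0.249  0.047]
knob_axis [ 0.583 -0.253  0.035]
carrier [ 0.506 -0.248  0.005]
dock None [371.3, 304.5]
dock_seat [0.537 0.168 0.001]
dock 0.59 (0.5355920791625977, 0.16796952486038208) (0.24891209602355957, 0.1274740844964981) 16.272991180419922
carrier 0.77 (0.5137601494789124, -0.24741904437541962) (0.07323868572711945, 0.1950320601463318) 88.4326400756836
```

View pics/crop1.png

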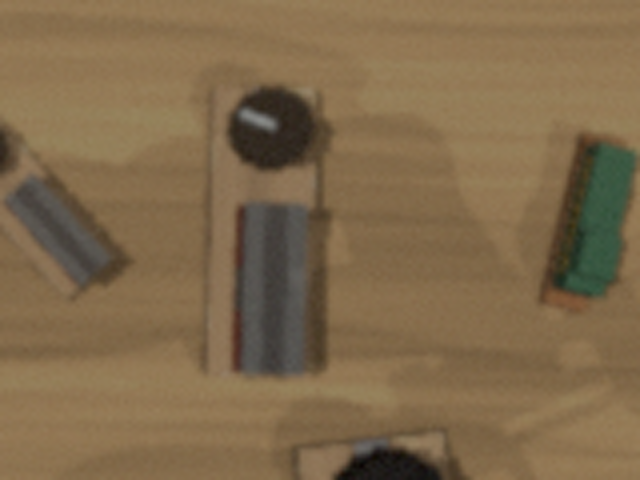

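The crop shows the middle carrier: its knob is at crop (272,127), with the pointer to the upper left, and its shell is at (270,290). The measured board of 195 x 73 mm matches the description. I move over it now.

>>> step_arm:
  targets:
    - [[0,-0.0211,-0.0405,0,0],[0,-0.0211,-0.0405,0,0],[0,-0.0211,-0.0405,0,0],[0,-0.0211,-0.0405,0,0],[0,-0.0211,-0.0405,0,0],[0,-0.0211,-0.0405,0,0],[0,-0.0211,-0.0405,0,0],[0,-0.0211,-0.0405,0,0],[0,-0.0211,-0.0405,0,0],[0,0,0,0,0.15],[0,0,0,0,0.15],[0,0,0,0,0.15],[0,0,0,0,0]]
  squeeze: 25

```text
time: 3.22
eef_pos: [0.5105, -0.2482, 0.2307]
orientation: [-2.19, 2.252, -0.0]
force: [0.6, -0.2, 0.7]
gripper_width: 0.088
```

```bash
cat > c.py <<'E'
from h import *
import sys
np.set_printoptions(precision=4,suppress=True)
s=robot.read_state();M=R.from_rotvec(s["orientation"]).as_matrix();print(M[:,0],s["eef_pos"],s["qpos"],s["gripper_width"],s["force"])
p,K,W=shot("wrist");cv2.imwrite(f"pics/{sys.argv[1]}.png",p["frame"]);print("cam",W[:3,3],W[:3,2])
for l in ["carrier","shell_grip","knob_axis","dock","dock_seat"]:
    z={"shell_grip":.042,"knob_axis":.04,"dock_seat":.01}.get(l,0)
    print(l,[(round(r["p"],2),np.round(r["position"],1).tolist(),atz(K,W,r["position"],z)[:2].round(4).tolist()) for r in robot.spot_point(p,l)[:3]])
E
python3 c.py w1
```

```text
[-0.0278 -0.9996  0.    ] [ 0.5105 -0.2482  0.2307] [-0.4735  0.3394  1.7588  0.      1.0433  1.1251] 0.08801547727726956 [ 0.5532 -0.1969  0.7047]
cam [ 0.5883 -0.2496  0.3852] [-0.285   0.0085 -0.9585]
carrier [(0.89, [160.0, 197.9], [0.5251, -0.0838]), (0.85, [319.4, 210.3], [0.5074, -0.2493]), (0.65, [394.7, 420.2], [0.2365, -0.3368])]
shell_grip [(0.93, [404.7, 460.8], [0.217, -0.3407]), (0.89, [150.9, 205.3], [0.5253, -0.0923]), (0.71, [316.7, 222.8], [0.5043, -0.2465])]
knob_axis [(0.72, [313.9, 143.9], [0.5765, -0.246]), (0.64, [114.5, 165.6], [0.5624, -0.064])]
dock []
dock_seat []
```

View pics/w1.png

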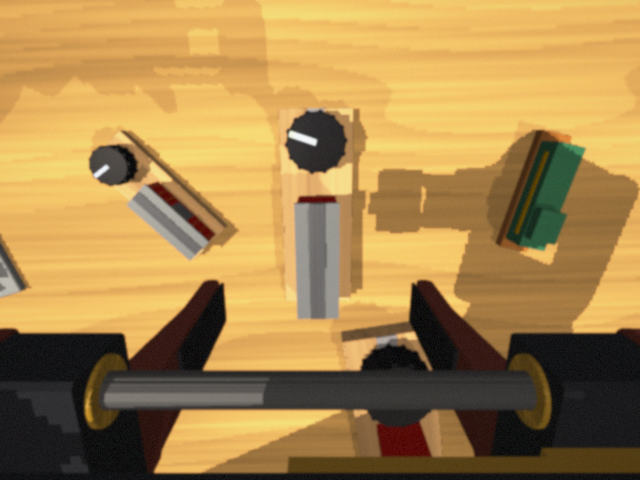

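The wrist view shows the middle carrier with its knob at (316,141) and its shell roof spanning (297–339, 203–318). The small carrier is at upper left, the loco on the right, and the large carrier below.

```bash
cat > d.py <<'E'
from h import *
np.set_printoptions(precision=4,suppress=True)
p,K,W=shot("wrist")
for z,us in [(.065,[(297,203),(339,203),(298,318),(339,318)]),(.018,[(280,110),(358,110),(286,296),(351,296)]),(.053,[(316,141)])]:
    print(z,*[atz(K,W,u,z)[:2] for u in us])
for r in robot.masks_of(p,"shell_grip")+robot.masks_of(p,"carrier"):
    if abs(r["position"][0]-318)<25:
        v,u=np.nonzero(r["region"]);print(r["p"],u.min(),u.max(),v.min(),v.max())
        P=np.array([atz(K,W,(a,b),.018)[:2] for a,b in zip(u,v)],np.float32);print(cv2.minAreaRect(P))
E
python3 d.py
```

```text
0.065 [ 0.528  -0.2302] [ 0.527  -0.2667] [ 0.417  -0.2263] [ 0.4159 -0.2654]
0.018 [ 0.607  -0.2153] [ 0.605  -0.2878] [ 0.4185 -0.2111] [ 0.4165 -0.2809]
0.053 [ 0.5792 -0.2481]
0.78 278 353 107 319
((0.4993704855442047, -0.24613073468208313), (0.07076302170753479, 0.21879926323890686), 89.04388427734375)
0.9 279 353 106 320
((0.4992518424987793, -0.24586954712867737), (0.07186251133680344, 0.22072596848011017), 88.61949157714844)
```

>>> step_arm:
  targets:
    - [[0,0,0.003,0.045,0],[0,0,0,0.045,0],[0,0,0,0.045,0],[0,0,0,0.035,0],[0,0,0,0.02,0],[0,0,0,0.008,0],[0,0,0,0,0],[1,0,0,0,0],[1,0,0,0,0],[1,0,0,0,0],[1,0,0,0,0],[1,0,0,0,0],[1,0,0,0,0],[1,0,0,0,0]]
  squeeze: 30

```text
time: 5.42
eef_pos: [0.5074, -0.248, 0.0327]
orientation: [-2.189, 2.254, 0.0]
force: [-0.8, 1.0, 0.7]
gripper_width: 0.036
```

>>> step_arm:
  targets:
    - [[1,0,0,-0.01,0],[1,0,0,-0.03,0],[1,0,0,-0.04,0],[1,0,0,-0.04,0],[1,0,0,-0.04,0],[1,0,0,-0.02,0],[1,-0.02,0,0,0],[1,-0.04,0.0,0,0],[1,-0.045,0.0,0,0],[1,-0.045,0.0,0,0],[1,-0.045,0,0,0],[1,-0.035,0,0,0],[1,-0.02,0,0,0],[1,0,0,0,0],[1,0,0,0,0]]

```text
time: 7.3
eef_pos: [0.5139, 0.0018, 0.2119]
orientation: [2.188, -2.252, -0.002]
force: [0.1, -0.5, -4.8]
gripper_width: 0.0357
```

```bash
python3 c.py w2
```

```text
[-0.0287 -0.9996  0.0002] [0.5139 0.0018 0.2119] [-0.0195  0.2863  1.888  -0.0002  0.969   1.5801] 0.03572346245689873 [ 0.0657 -0.481  -4.8303]
cam [0.592  0.0004 0.3662] [-0.2868  0.0086 -0.958 ]
carrier [(0.55, [316.4, 276.8], [0.443, 0.0057])]
shell_grip [(0.67, [317.9, 320.8], [0.4142, 0.005])]
knob_axis [(0.69, [312.6, 153.7], [0.5721, 0.0051]), (0.68, [382.6, 160.4], [0.5648, -0.0547])]
dock [(0.97, [145.9, 198.5], [0.5311, 0.1721])]
dock_seat [(0.82, [139.4, 196.7], [0.5347, 0.1734])]
```

View pics/w2.png

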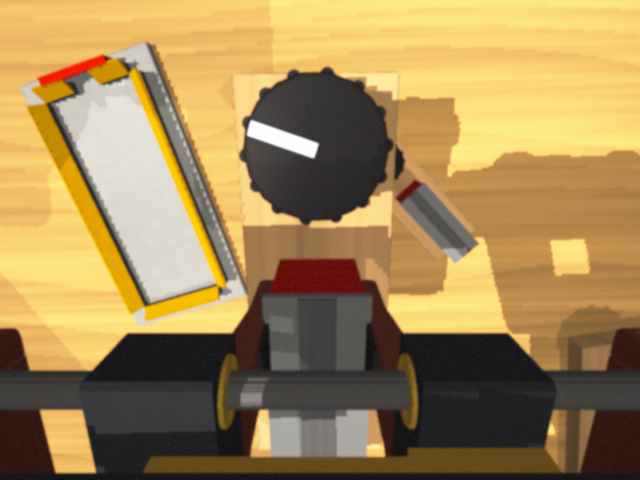

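The wrist view shows the carrier held level, with its board's far edge at (235–398, 73). The dock's base corners are at about (148,43), (22,87), (137,323) and (245,296), and the red keeper bar is at the far end (70,70).

```bash
cat > e.py <<'E'
from h import *
np.set_printoptions(precision=4,suppress=True)
p,K,W=shot("wrist")
C=[atz(K,W,u,.01)[:2] for u in [(148,43),(22,87),(137,323),(245,296)]]
print("base corners",*C,"c",np.mean(C,0),[np.hypot(*(C[i]-C[i-1])) for i in range(4)])
f=(C[0]+C[1]-C[2]-C[3])/2;print("yaw from ends",np.degrees(np.arctan2(f[1],f[0])), [np.degrees(np.arctan2(*(a-b)[::-1])) for a,b in [(C[0],C[3]),(C[1],C[2])]])
for r in robot.masks_of(p,"dock")[:1]:
    v,u=np.nonzero(r["region"])
    for z in (.01,.02):
        P=np.array([atz(K,W,(a,b),z)[:2] for a,b in zip(u,v)],np.float32);print(z,cv2.minAreaRect(P))
# floor: bright, unsaturated
hsv=cv2.cvtColor(p["frame"],cv2.COLOR_BGR2HSV)
m=(((hsv[...,1]<40)&(hsv[...,2]>150))*r["region"]).astype(np.uint8)
n,lab,st,ce=cv2.connectedComponentsWithStats(m);i=1+np.argmax(st[1:,4]);v,u=np.nonzero(lab==i)
P=np.array([atz(K,W,(a,b),.01)[:2] for a,b in zip(u,v)],np.float32);print("floor",cv2.minAreaRect(P))
y=(((hsv[...,0]>18)&(hsv[...,0]<30)&(hsv[...,1]>190))*r["region"]).astype(np.uint8);v,u=np.nonzero(y)
P=np.array([atz(K,W,(a,b),.027)[:2] for a,b in zip(u,v)],np.float32);print("lips",cv2.minAreaRect(P))
z=.2119-.0327
print("board front",atz(K,W,(235,73),z+.018),atz(K,W,(398,73),z+.018),"knob",atz(K,W,(316,146),z+.053),"roof end",atz(K,W,(263,295),z+.065),atz(K,W,(372,295),z+.065))
# second view of dock: top camera
p2,K2,W2=shot("top")
for r in robot.spot_point(p2,"dock")[:1]: print("top",r["p"],r["position"])
rw=robot.spot_point(p,"dock")[0]["position"]
print("tri",tri([ray(K,W,rw),ray(K2,W2,r["position"])]))
for r in robot.masks_of(p2,"dock")[:1]:
    v,u=np.nonzero(r["region"]);P=np.array([atz(K2,W2,(a,b),.018)[:2] for a,b in zip(u,v)],np.float32);print(cv2.minAreaRect(P))
E
python3 e.py
```

```text
base corners [0.6687 0.1436] [0.637  0.2612] [0.4007 0.1983] [0.4287 0.0803] c [0.5338 0.1708] [np.float64(0.24824492740340964), np.float64(0.12185902844664763), np.float64(0.24452278603290648), np.float64(0.12129364663704627)]
yaw from ends 14.842401447128712 [np.float64(14.772400608361735), np.float64(14.913467843649164)]Traceback (most recent call last):
  File "e.py", line 13, in <module>
    m=(((hsv[...,1]<40)&(hsv[...,2]>150))*r["region"]).astype(np.uint8)
                                          ^
NameError: name 'r' is not defined. Did you mean: 'R'?
```

```bash
python3 - <<'E'
s=open('e.py').read()
s=s.replace('# floor: bright, unsaturated','reg=np.zeros((480,640),np.uint8);cv2.fillConvexPoly(reg,np.array([(155,38),(15,85),(137,330),(250,296)]),1);r={"region":reg}')
open('e.py','w').write(s)
E
python3 e.py
```

```text
base corners [0.6688 0.1438] [0.6371 0.2615] [0.4007 0.1984] [0.4287 0.0804] c [0.5338 0.171 ] [np.float64(0.24829004061599833), np.float64(0.12188264071775375), np.float64(0.24456456678369357), np.float64(0.12130967607140729)]
yaw from ends 14.859860042187439 [np.float64(14.788972507304212), np.float64(14.931827413768035)]
0.01 ((0.5327276587486267, 0.17182162404060364), (0.250956267118454, 0.12881989777088165), 15.505450248718262)
0.02 ((0.5344034433364868, 0.16700556874275208), (0.24392995238304138, 0.12521317601203918), 15.505450248718262)
floor ((0.5363497138023376, 0.17463479936122894), (0.21508973836898804, 0.07391038537025452), 15.371213912963867)
lips ((0.5333069562911987, 0.17173922061920166), (0.22940576076507568, 0.10512571781873703), 15.601519584655762)
board front [0.6165 0.0337 0.1972] [ 0.6144 -0.0346  0.1972] knob [0.5872 0.0005 0.2322] roof end [0.5364 0.0211 0.2442] [ 0.5352 -0.0181  0.2442]
top 0.87 [261.0, 233.3]
tri [0.5404 0.1649 0.0188]
((0.5342901349067688, 0.16723880171775818), (0.25256189703941345, 0.12769445776939392), 14.402763366699219)
```

>>> step_arm:
  targets:
    - [[1,-0.02,-0.0022,0,0],[1,-0.035,-0.0022,0,0],[1,-0.04,-0.0022,0,0],[1,-0.04,-0.0022,0,0],[1,-0.0324,-0.0022,0,0],[1,0,0,0,-0.1],[1,0,0,0,-0.1],[1,0,0,0,-0.09],[1,0,0,0.03,0],[1,0,0,0.04,0],[1,0,0,0.03,0],[1,0,0,0.02,0],[1,0,0,0,0],[1,0,0,0,0]]

```text
time: 9.75
eef_pos: [0.5313, 0.169, 0.0934]
orientation: [-2.491, 1.913, -0.001]
force: [1.4, 0.6, -4.9]
gripper_width: 0.0362
```

```bash
python3 c.py w3
```

```text
[ 0.2579 -0.9662 -0.    ] [0.5313 0.169  0.0934] [ 0.2866  0.5212  1.8634 -0.      0.7559  1.5966] 0.03615507250019745 [ 1.3633  0.5937 -4.9257]
cam [0.6063 0.1898 0.2479] [-0.2746 -0.0723 -0.9588]
carrier [(0.73, [316.3, 275.3], [0.5106, 0.1652])]
shell_grip [(0.74, [315.7, 318.8], [0.4991, 0.1624])]
knob_axis [(0.77, [314.6, 150.3], [0.596, 0.1888])]
dock [(0.44, [318.2, 278.2], [0.5088, 0.1633])]
dock_seat []
```

View pics/w3.png

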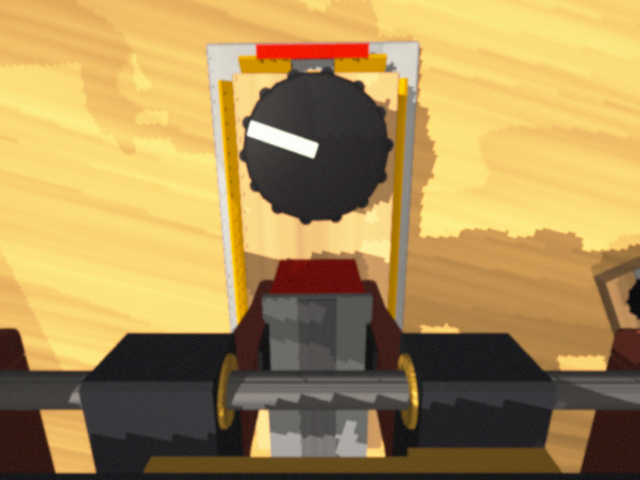

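The carrier hangs over the dock, aligned. The far base corners are at (208,44) and (419,42), the keeper is at (313,50), and the board's far edge is at (233–398, 72).

```bash
cat > f.py <<'E'
from h import *
np.set_printoptions(precision=4,suppress=True)
p,K,W=shot("wrist");s=robot.read_state();M=R.from_rotvec(s["orientation"]).as_matrix();t=np.array(s["eef_pos"])
dz=t[2]-.0327
T=lambda u,z:((atz(K,W,u,z)-t)@M)[:2]*1000
print("tool frame mm (y=-carrier x)")
print("base far",T((208,44),.01),T((419,42),.01),"base sides",T((232,325),.01),T((404,325),.01))
print("lip sides",T((220,82),.027),T((407,80),.027))
print("lip end outer",T((242,57),.027),T((385,57),.027))
print("keeper",T((257,44),.029),T((368,44),.029))
print("board front",T((233,73),dz+.018),T((398,72),dz+.018),"knob",T((316,146),dz+.053))
print("board side",T((246,250),dz+.018),T((392,225),dz+.018))
E
python3 f.py
```

```text
tool frame mm (y=-carrier x)
base far [ -63.89   -125.6372] [  57.3683 -126.66  ] base sides [-61.7729  54.9436] [60.7405 54.8645]
lip sides [ -54.3611 -103.4462] [  48.0958 -104.4577]
lip end outer [ -41.5815 -115.9223] [  35.4648 -115.9162]
keeper [ -32.915  -121.8408] [  25.8209 -121.8345]
board front [ -36.1799 -101.022 ] [  32.723  -101.4031] knob [ -1.3782 -72.8257]
board side [-34.9491 -23.3459] [ 33.9603 -35.6459]
```

>>> step_arm:
  targets:
    - [[1,-0.0012,0.0015,0.01,0],[1,0,0,0.015,0],[1,0,0,0.01,0],[1,0,0,0.005,0],[1,0,0,0.005,0],[1,0,0,0,0]]

```text
time: 10.85
eef_pos: [0.5288, 0.1695, 0.0474]
orientation: [2.491, -1.913, -0.0]
force: [-0.6, 1.0, -4.9]
gripper_width: 0.0359
```

>>> step_arm:
  targets:
    - [[1,0,0,0.002,0],[1,0,0,0.0015,0],[1,0,0,0.001,0],[1,0,0,0,0]]

```text
time: 11.35
eef_pos: [0.5289, 0.1695, 0.0432]
orientation: [-2.491, 1.914, -0.0]
force: [-1.6, 0.5, -5.0]
gripper_width: 0.0363
```

>>> step_arm:
  targets:
    - [[1,0,0,0.001,0],[1,0,0,0.0005,0],[1,0,0,0,0]]

```text
time: 11.72
eef_pos: [0.529, 0.1696, 0.0427]
orientation: [-2.491, 1.914, -0.0]
force: [-3.4, -0.4, 6.5]
gripper_width: 0.0358
```

>>> step_arm:
  targets:
    - [[0,0,0,0,0],[0,0,0,0,0],[0,0,0,0,0],[0,0,0,0,0],[0,0,0,-0.02,0],[0,0,0,-0.03,0],[0,0,0,-0.04,0],[0,0,0,-0.04,0],[0,0,0,-0.02,0],[0,0,0,0,0],[0,0,0,0,0]]

```text
time: 13.1
eef_pos: [0.5282, 0.1693, 0.1907]
orientation: [2.491, -1.913, -0.001]
force: [-0.0, 0.3, -1.0]
gripper_width: 0.0875
```

```bash
python3 c.py w4
```

```text
[ 0.2578 -0.9662  0.    ] [0.5282 0.1693 0.1907] [ 0.2888  0.3728  1.8171 -0.      0.9531  1.5988] 0.08747069414280163 [-0.0057  0.3257 -0.9854]
cam [0.6037 0.1903 0.345 ] [-0.2769 -0.073  -0.9581]
carrier [(0.85, [567.2, 284.1], [0.525, -0.0887]), (0.68, [318.6, 214.9], [0.5292, 0.1695])]
shell_grip [(0.65, [319.7, 227.9], [0.5277, 0.1682]), (0.59, [583.6, 295.1], [0.5287, -0.0734])]
knob_axis [(0.81, [313.7, 140.1], [0.5951, 0.1912]), (0.59, [572.0, 253.3], [0.5615, -0.0476])]
dock []
dock_seat []
```

View pics/w4.png

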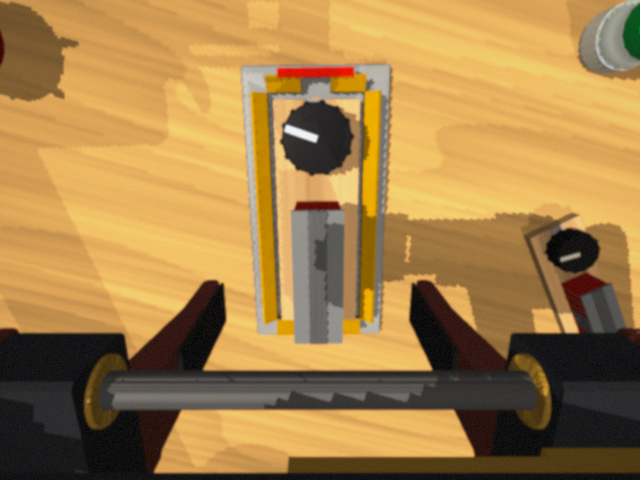

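The carrier sits flat in the pocket between the lips. The knob is at (317,138) with its pointer still to the left, so it is unlocked, and the bystanders are unmoved.

```bash
cat > g.py <<'E'
from h import *
np.set_printoptions(precision=4,suppress=True)
p,K,W=shot("wrist");s=robot.read_state();M=R.from_rotvec(s["orientation"]).as_matrix();t=np.array(s["eef_pos"])
g=cv2.cvtColor(p["frame"],cv2.COLOR_BGR2GRAY)[95:182,272:362]
m=(g<70).astype(np.uint8);n,l,st,ce=cv2.connectedComponentsWithStats(m);i=1+np.argmax(st[1:,4])
c,r=cv2.minEnclosingCircle(np.argwhere(l==i)[:,::-1].astype(np.float32));c=np.array(c)+(272,95);print(c,r)
X=atz(K,W,c,.058);print("knob",X,"tool",(X-t)@M)
a=atz(K,W,(317,138),.063);b=atz(K,W,(286,129),.063);print("ptr deg rel carrier x",np.degrees(np.arctan2(*(b-a)[1::-1]))-14.9)
for nm,u,z in [("board far L",(273,97),.028),("far R",(362,97),.028),("roof end",(293,208),.075),("",(342,208),.075),("roof rear",(295,342),.075),("",(342,342),.075),("base",(243,67),.01),("",(390,66),.01)]: print(nm,(atz(K,W,u,z)-t)@M)
E
python3 g.py
```

```text
[316.7989 137.6834] 37.0504035949707
knob [0.5982 0.1895 0.058 ] tool [-0.0014 -0.0725  0.133 ]
ptr deg rel carrier x 74.41241207929521
board far L [-0.0363 -0.1031  0.163 ]
far R [ 0.0345 -0.1031  0.163 ]
roof end [-0.0189 -0.0229  0.1161]
 [ 0.0171 -0.0229  0.1161]
roof rear [-0.0194  0.0891  0.1162]
 [0.0193 0.0891 0.1162]
base [-0.0622 -0.1276  0.1809]
 [ 0.0586 -0.1283  0.181 ]
```

>>> step_arm:
  targets:
    - [[0.18,-0.0004,-0.0225,0,0],[0.18,-0.0005,-0.03,0,0],[0.18,-0.0005,-0.02,0,0],[0.18,0,0,0.03,-0.175],[0.18,0,0,0.03,-0.175],[0.18,0,0,0.02,-0.175],[0.18,0,0,0.01,-0.175],[0.18,0,0,0,0],[0.18,0,0,0,0]]
  squeeze: 25

```text
time: 14.58
eef_pos: [0.5989, 0.1897, 0.102]
orientation: [-2.995, 0.948, -0.001]
force: [-0.2, -0.6, -0.2]
gripper_width: 0.0721
```

```bash
python3 c.py w5
```

```text
[ 0.8177 -0.5757  0.0003] [0.5989 0.1897 0.102 ] [0.2878 0.5894 1.6975 0.     0.8541 0.9012] 0.07208915035393099 [-0.2145 -0.6472 -0.2211]
cam [0.6436 0.2542 0.2565] [-0.1642 -0.2314 -0.9589]
carrier [(0.76, [258.9, 320.7], [0.5265, 0.166])]
shell_grip [(0.78, [244.4, 354.8], [0.5225, 0.1661])]
knob_axis [(0.68, [316.2, 274.4], [0.5935, 0.1847])]
dock []
dock_seat []
```

View pics/w5.png

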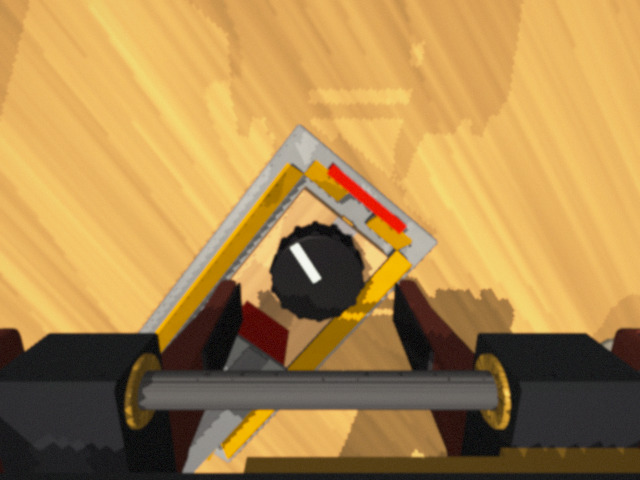

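>>> step_arm:
  targets:
    - [[0.18,0,0,0.02,0],[0.18,0,0,0.02,0],[0.18,0,0,0.012,0],[0.18,0,0,0.008,0],[0.18,0,0,0,0],[1,0,0,0,0],[1,0,0,0,0],[1,0,0,0,0],[1,0,0,0,0],[1,0,0,0,0]]
  squeeze: 25

```text
time: 16.12
eef_pos: [0.5989, 0.1897, 0.0423]
orientation: [-2.996, 0.943, -0.001]
force: [-0.6, -0.6, 6.3]
gripper_width: 0.0519
```

>>> step_arm:
  targets:
    - [[1,0,0,0,0.06],[1,0,0,0,0.1],[1,0,0,0,0.1],[1,0,0,0,0.1],[1,0,0,0,0.1],[1,0,0,0,0.1],[1,0,0,0,0.1],[1,0,0,0,0.1],[1,0,0,0,0.1],[1,0,0,0,0.1],[1,0,0,0,0.1],[1,0,0,0,0.1],[1,0,0,0,0]]

```text
time: 17.75
eef_pos: [0.5993, 0.1893, 0.0423]
orientation: [-1.987, 2.432, -0.001]
force: [1.2, -1.5, 6.0]
gripper_width: 0.0518
```

```bash
python3 -c "
from h import *
s=robot.read_state();print({k:np.round(s[k],3) for k in ('qpos','force','wrist_torque','gripper_width')})"
```

```text
{'qpos': array([ 0.287,  0.678,  1.711, -0.   ,  0.751,  2.059]), 'force': array([ 1.199, -1.467,  5.963]), 'wrist_torque': array([-0.217, -0.017, -0.188]), 'gripper_width': np.float64(0.052)}
```

>>> step_arm:
  targets:
    - [[1,0,0,0,0.08],[1,0,0,0,0.08],[1,0,0,0,0.06],[1,0,0,0,0]]

```text
time: 18.25
eef_pos: [0.6002, 0.1885, 0.0423]
orientation: [-1.712, 2.632, -0.005]
force: [3.8, -6.1, 3.5]
gripper_width: 0.0517
```

```bash
python3 -c "
from h import *
s=robot.read_state();print({k:np.round(s[k],3) for k in ('qpos','force','wrist_torque','gripper_width')})"
```

```text
{'qpos': array([ 0.287,  0.678,  1.711, -0.004,  0.75 ,  2.277]), 'force': array([ 3.824, -6.136,  3.488]), 'wrist_torque': array([-1.022, -0.573,  0.772]), 'gripper_width': np.float64(0.052)}
```

Torque about z has risen to 0.77 N m, so the knob is against its stop. I let go, lift and look.

>>> step_arm:
  targets:
    - [[1,0,0,0,-0.02],[0.18,0,0,0,0],[0.18,0,0,0,0],[0.18,0,0,0,0],[0.18,0,0,0,0],[0.18,0,0,-0.02,0],[0.18,0,0,-0.03,0],[0.18,0,0,-0.04,0],[0.18,0,0,-0.04,0],[0.18,0,0,-0.03,0],[0.18,0,0.05,0,0],[0.18,0,0.03,0,0],[0.18,0,0,0,0],[0.18,0,0,0,0]]

```text
time: 20.0
eef_pos: [0.526, 0.2208, 0.2028]
orientation: [-1.736, 2.616, -0.001]
force: [0.5, -0.8, -0.7]
gripper_width: 0.0721
```

```bash
python3 c.py w6
```

```text
[-0.3885 -0.9215 -0.0014] [0.526  0.2208 0.2028] [ 0.3767  0.3772  1.7762 -0.0003  0.9861  2.3466] 0.07207425840239852 [ 0.5198 -0.7815 -0.6568]
cam [0.5974 0.1912 0.3574] [-0.2609  0.1115 -0.9589]
carrier []
shell_grip [(0.64, [372.3, 201.7], [0.5256, 0.1709])]
knob_axis [(0.82, [313.4, 134.5], [0.596, 0.1957]), (0.59, [623.2, 51.1], [0.5602, -0.0482])]
dock []
dock_seat []
```

View pics/w6.png

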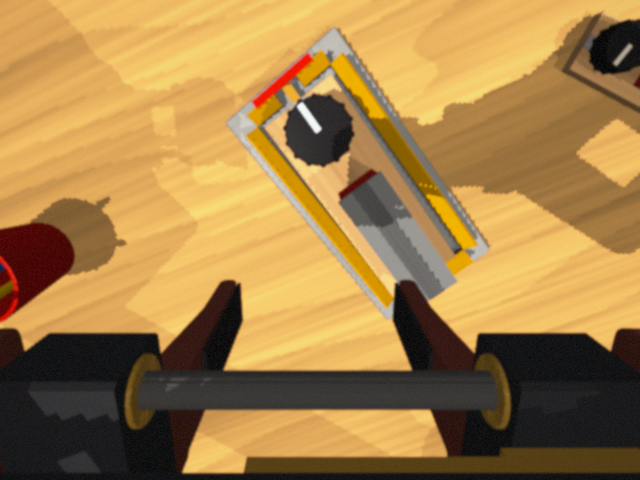

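The pointer runs from (319,132) to (301,104), toward the bolt end, and brass shows in the keeper gap at (292,95). The carrier lies within the lips. I check the angles numerically.

```bash
cat > k.py <<'E'
from h import *
np.set_printoptions(precision=4,suppress=True)
p,K,W=shot("wrist")
ang=lambda a,b,z:np.degrees(np.arctan2(*(atz(K,W,b,z)-atz(K,W,a,z))[1::-1]))
print("ptr",ang((319,132),(301,104),.063),"shell R edge",ang((457,281),(373,170),.075),"L",ang((430,300),(341,193),.075),"dock",ang((392,318),(229,122),.01),ang((488,250),(337,29),.01))
img=p["frame"][10:330,210:500];cv2.imwrite("pics/crop2.png",cv2.resize(img,None,fx=1.85,fy=1.85,interpolation=cv2.INTER_CUBIC))
p,K,W=shot("scene");cv2.imwrite("pics/crop3.png",cv2.resize(p["frame"][235:355,310:440],None,fx=5,fy=5,interpolation=cv2.INTER_CUBIC))
E
python3 k.py
```

```text
ptr 10.954513628942578 shell R edge 16.06449854579533 L 17.31803564873296 dock 15.932763829251558 15.071786428278783
```

View pics/crop2.png

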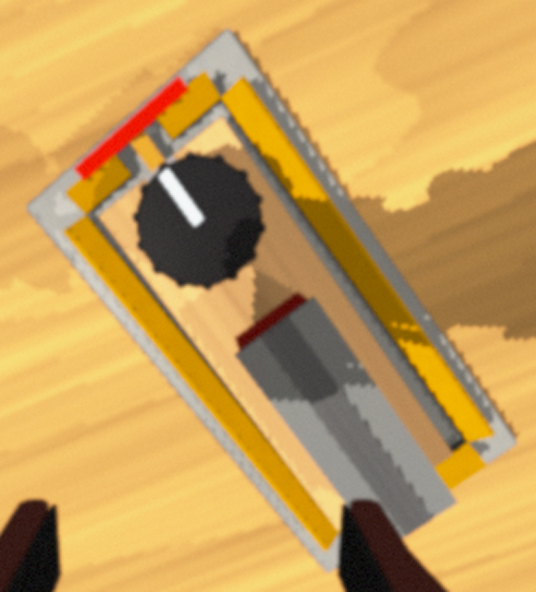

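View pics/crop3.png

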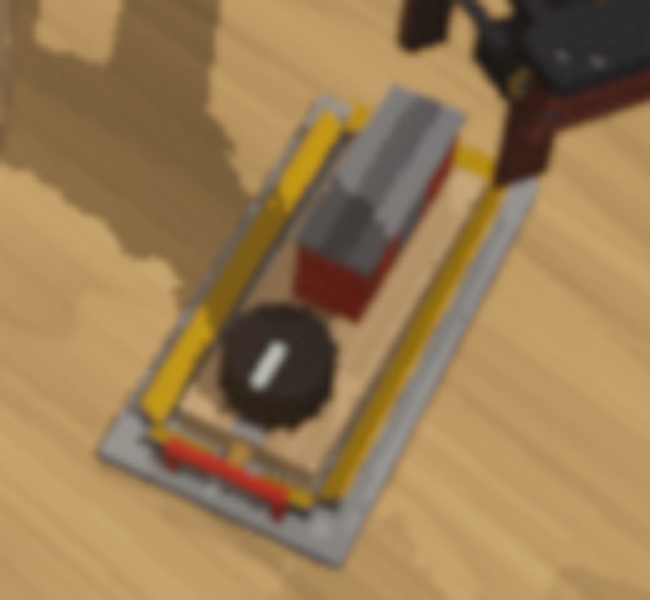

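Both views show the carrier flat in the pocket, the brass bolt out through the gap under the red keeper, and the pointer along the bolt end. The robot touches nothing, so I hand in.

```bash
python3 -c "
from station import robot
print(robot.close_job())"
```

```text
the job is handed in; nothing more can be done
None
```

The middle-sized carrier is in the dock, locked, and the job is handed in at about 20 s of robot time. I picked it up by its boxcar shell and set it flat on the dock's floor, knob at the red keeper end. I let go with the knob still unlocked, then turned the knob clockwise past its click to the stop and released it.

Last checks:
- **Seating:** the carrier met the floor at the expected height, with the TCP at 42.7 mm. The last wrist and scene views show it level between the lips.
- **Lock:** torque rose to 0.77 N m at the end of the turn. After release the pointer lies along the bolt end and brass shows in the gap under the keeper.
- **Robot:** the gripper is open and clear of everything. In the last wrist views I took the cup and jar to be unmoved, but I did not measure the jar, cup or locomotive again after the lock.

Two readings were slightly off:
- The pointer read about 5 degrees past the carrier's axis. I put that down to reading a short line by pixel.
- The first grip on the knob showed about 6 N of upward force, which stayed harmless.

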